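Model railway stall: each model back into its fitted carton

TASK

Packing up the stall: put each of the four models (coach, shunter, signal box, water tower) back into the fitted carton whose foam cut-out has its shape and size, standing upright and fully down on the floor of the cut-out. Set each one down rather than dropping it, and let go of it; either way round will do.

Things in the scene. Friction and masses are not known exactly. Their poses are not given: they have to be found in the camera images.
- coach: H0 model of a two-axle passenger coach, dark green with grey roof: the long narrow model, 130 mm long, 34 wide, 46 high, about 0.12 kg. Stands on its wheels, which do not turn. Sides flat and upright from 12 to 38 mm above the underside. Origin: centre of the underside (wheel bottoms); x along its length, y across, z up.
- shunter: H0 model of a small diesel shunter, dark green, 74 mm long, 32 wide, 42 high, about 0.14 kg; wheels do not turn. Cab with flat upright sides, 32 wide and 42 high, from 5 to 36 mm behind the origin (-x); bonnet 24 wide, 32 high (a stub exhaust on it to 37), from there to 36 mm ahead (+x). Origin: centre of the underside (wheel bottoms); x along its length to the bonnet end, y across, z up.
- signal_box: Model of a flat-roofed signal box building, stone below, cream above, grey roof: a plain block 80 mm long, 54 mm wide, 60 mm high, about 0.09 kg. (A small roof hatch stands 4 mm and a chimney 7 mm above this.) Origin: centre of the underside; x along its length, y across, z up.
- water_tower: Model of a round water tower, 82 mm high, about 0.09 kg: stone foot 56 mm in diameter and 16 mm high, shaft 42 mm in diameter, above it a grey tank 54 mm in diameter with upright sides from 54 to 76 mm above the underside and a flat cone for a roof. Origin: centre of the underside; z up.
- coach_tray: Flat open brown carton, grey foam inlay with one long narrow rectangular cut-out (brown floor) that fits the coach. Fixed, outside 170 x 74 mm; card rim 26 high, 2 thick; foam top 22 high, 11 wide round the cut-out. Cut-out 144 x 48 mm, 14 deep (floor 8 mm above the table), edge chamfered 4 mm. Origin: centre of the underside, below the cut-out's centre; x along the cut-out's long side; z up.
- shunter_tray: Flat open brown carton, grey foam inlay with one short narrow rectangular cut-out (brown floor) that fits the shunter. Fixed, outside 114 x 72 mm; card rim 26 high, 2 thick; foam top 22 high, 11 wide round the cut-out. Cut-out 88 x 46 mm, 14 deep (floor 8 mm above the table), edge chamfered 4 mm. Origin: centre of the underside, below the cut-out's centre; x along the cut-out's long side; z up.
- signal_box_tray: Flat open brown carton, grey foam inlay with one broad rectangular cut-out (brown floor) that fits the signal box. Fixed, outside 120 x 94 mm; card rim 26 high, 2 thick; foam top 22 high, 11 wide round the cut-out. Cut-out 94 x 68 mm, 14 deep (floor 8 mm above the table), edge chamfered 4 mm. Origin: centre of the underside, below the cut-out's centre; x along the cut-out's long side; z up.
- water_tower_tray: Flat open brown carton, grey foam inlay with one round cut-out (brown floor) that fits the water tower. Fixed, outside 96 x 96 mm; card rim 26 high, 2 thick; foam top 22 high, 11 wide round the cut-out. Cut-out 70 mm in diameter, 14 deep (floor 8 mm above the table), edge chamfered 4 mm. Origin: centre of the underside, below the cut-out's centre; x and y along the carton's sides; z up.

How it is judged:
By the outcome, as a careful person would: the job done as asked, in the order asked, and still so for the second after the job is handed in, with the robot touching nothing.
It also fails if it takes over 120 s, if anything falls off the work surface, if the arm or the gripper's body presses on something with over 40 N, if the wrist force passes 120 N, or if a joint passes its speed limit or range.

ROBOT

A 6-joint arm with a two-finger parallel gripper is mounted at the origin on the work surface. World frame = base frame: x ahead of the robot, y to its left, z up, the work surface at z = 0. Lengths are in m, angles in rad, forces in N, time in s.
With the tool pointing down it reaches from about 0.375 to 0.975 m from the base axis. Payload 3.8 kg.
Tool frame: the origin (TCP) lies at the very end of the fingers, on their centre line; the grasp point (between the pads) lies bot.hold_point_z behind it (bot.hold_point_z is the distance from the TCP to the grasp point, in m); z points along the fingers, y is the line along which they close (so a half turn about z gives the same grasp; the last joint's range is limited). The gripper opens to 85 mm and grips with 20 to 120 N. Pads are 22 mm wide; open, the fingers measure 114 mm over their backs; the gripper's body (76 mm by 85 mm) begins 54 mm behind the grasp point. The pads swing forward as they close: fully open they stand 13 mm farther back than shut.
Start: joints at [1.246, 0.264, 1.604, -0, 1.274, -0.037], TCP at [0.192, 0.647, 0.231] pointing down, gripper open.
Joint ranges: [-2.63, 2.63], [-0.94, 2.18], [0.31, 2.57], [-1.31, 4.45], [0, 2.66], [-2.55, 2.55]. Speed limits (rad/s): [2.57, 2.57, 3.14, 3.14, 3.14, 3.14].

INTERFACE

Orientations are given as a rotation vector (axis times angle).
In Python, from workcell import bot gives the robot as it stands.
- The arm moves only by the shell command python3 jog.py 'ROWS' [OPENING] [FORCE]. ROWS is a JSON list of rows, 1 to 5 of them, each of 4 numbers: dx, dy, dz in m, then a turn about the tool's z in rad; each row shifts and turns the commanded pose from where the row before left it, along the tool's axes as they then stand; what a row does not reach is not made up. A row lasts 1/8 s, in which the tool goes at most 0.0625 m and 0.188 rad, less where a joint would pass 70% of its speed; a pose out of reach is approached as far as the arm can. OPENING is the opening from 0.0 (shut) to 1.0 (fully open), set as the command begins (- or left out keeps the last). The fingers move at their own pace and stop on an object; FORCE is the grip in N (left out, the last holds). Time passes only in rows, so rows that do not move let the fingers close. It prints the time, the measured TCP pose, the force, the opening and the grip force at its end.
- bot.read_state(): the state, without advancing time (a new reading comes with each control period).
- bot.read_camera(name): name is "side" or "top" or "wrist"; returns the picture (420x560x3 uint8, red, green, blue); there is no depth.
- bot.camera_info(name): a dict with "intrinsics" (3x3 intrinsics, pixels), "extrinsics" (4x4, takes a point from camera to world coordinates). Camera axes: x right, y down, z forward; pixel columns grow to the right and rows downward; lengths in m; the calibration is good to about 2 mm. A picture is of the moment at which its call begins: read the wrist's pose just before it. camera_info takes no time and is no camera call; for the wrist camera it gives the pose at the moment of the call.
- bot.finish_job(): hands the job in; it is judged then, once.
The state is a dict: "time": time; "q": joint angles; "joint_vel": joint speeds; "joint_torque": joint torques, N m; "tool_pos": TCP position; "tcp_rot": TCP orientation; "wrist_force": force on the tool from outside, world axes, zero at the start; "torque": the same for the moment, N m; "width": opening from 0.0 (shut) to 1.0 (fully open); "grip_force": force on a finger pad.
Only numpy, scipy, OpenCV 4.12 (cv2) and the standard library are available. Lean on these libraries where they do the work, as an engineer would, in place of code of your own. Each camera call takes 0.05 s, during which the arm holds its last target. There are 200 camera calls.

## Working session

There is one attempt and no reset: what is moved stays moved. The work goes in short steps, Python scripts to look and compute and a shell command to move; the robot and the scene stay as the last step left them, time stands still between calls to the robot, and variables do not carry over. Pictures are saved under pics/ and viewed, at most 18 in all, crops included, and the job is handed in when it is done.

```bash
ls; mkdir -p pics; python3 - <<'E'
from workcell import bot
import cv2
print(bot.hold_point_z, bot.read_state())
for n in ("top","side"):
    im=bot.read_camera(n); cv2.imwrite(f"pics/{n}0.png",im[:,:,::-1])
    i=bot.camera_info(n); print(n,i["intrinsics"],i["extrinsics"])
E
```

```text
jog.py
pics
workcell.py
0.0187 {'time': 0.0, 'q': array([ 1.24606560e+00,  2.64775511e-01,  1.60538507e+00,  1.22542010e-05,
        1.27367076e+00, -3.68986287e-02]), 'joint_vel': array([-0.00015014, -0.00052144,  0.00051708,  0.00110383,  0.00207824,
       -0.0007218 ]), 'joint_torque': array([ 1.57074137e-03, -5.15108085e+01, -3.67318654e+01,  5.65136111e-05,
        1.28831249e-02, -8.49702815e-06]), 'tool_pos': array([0.19138   , 0.64654315, 0.22994097]), 'tcp_rot': array([-0.45051242, -3.10870219,  0.00345543]), 'wrist_force': array([ 0.33284939, -0.44465128, -0.65959137]), 'torque': array([-0.02621509,  0.00927335,  0.00035836]), 'grip_force': 0.0, 'width': 1.0018220695399396}
top [[500.42793895   0.         278.337621  ]
 [  0.         500.42793895 202.72725821]
 [  0.           0.           1.        ]] [[ 0.0128909  -0.98571293  0.16794002  0.36821061]
 [-0.99990518 -0.01189426  0.00693905 -0.01065403]
 [-0.00484239 -0.16801354 -0.98577279  1.0687125 ]
 [ 0.          0.          0.          1.        ]]
side [[410.2757501    0.         290.62126407]
 [  0.         410.2757501  206.05613933]
 [  0.           0.           1.        ]] [[-0.9448924  -0.22128937  0.24126618  0.29580253]
 [-0.32726977  0.65768583 -0.67848644  0.67422519]
 [-0.00853551 -0.7200558  -0.69386366  0.73486162]
 [ 0.          0.          0.          1.        ]]
```

View pics/top0.png

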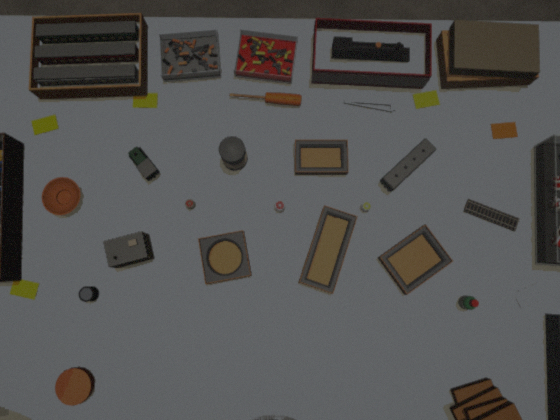

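View pics/side0.png

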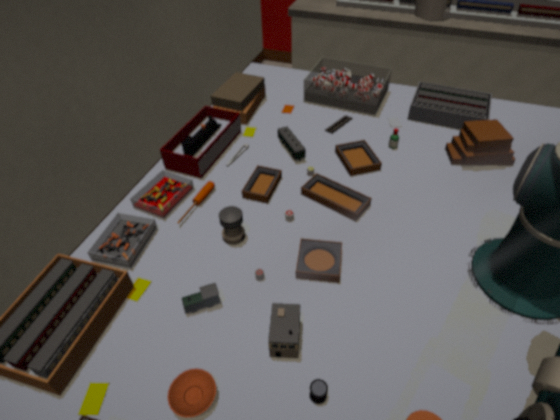

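The top view shows the coach at (408,164), shunter (144,163), water tower (232,152) and signal box (128,250). The trays are shunter (321,157), coach (328,250), signal box (415,259) and tower (225,257). The side view shows the same things: coach (291,142), shunter (201,298), tower (232,222), box (285,330). Next I'll segment them and triangulate.

```bash
cat > h.py <<'E'
from workcell import bot
import cv2, numpy as np
def cam(n):
    i=bot.camera_info(n); return np.array(i["intrinsics"]),np.array(i["extrinsics"])
def ray(c,uv):
    K,E=c; d=E[:3,:3]@np.linalg.solve(K,[uv[0],uv[1],1.]); return E[:3,3],d/np.linalg.norm(d)
def plane(c,uv,z):
    o,d=ray(c,uv); return o+d*(z-o[2])/d[2]
def tri(c1,u1,c2,u2):
    o1,d1=ray(c1,u1);o2,d2=ray(c2,u2)
    s=np.linalg.lstsq(np.c_[d1,-d2],o2-o1,rcond=None)[0]
    a,b=o1+s[0]*d1,o2+s[1]*d2
    return (a+b)/2,np.linalg.norm(a-b)
def proj(c,p):
    K,E=c; q=K@(E[:3,:3].T@(np.array(p)-E[:3,3])); return q[:2]/q[2]
def blobs(mask,amin=60):
    cs,_=cv2.findContours(mask.astype(np.uint8),cv2.RETR_EXTERNAL,cv2.CHAIN_APPROX_NONE)
    return [c for c in cs if cv2.contourArea(c)>amin]
E
python3 - <<'E'
from h import *
T,S=cam("top"),cam("side")
seeds={"shunter_tray":((321,157),(263,183)),"signal_tray":((415,259),(359,157)),"coach_tray":((328,250),(336,196)),"tower_tray":((225,257),(319,260))}
def tan(im):
    h=cv2.cvtColor(im,cv2.COLOR_BGR2HSV); return (h[...,0]>8)&(h[...,0]<25)&(h[...,1]>90)&(h[...,2]>90)
ims=[cv2.imread(f"pics/{n}0.png") for n in("top","side")]
for k,s in seeds.items():
    out=[]
    for im,uv in zip(ims,s):
        for b in blobs(tan(im)):
            if cv2.pointPolygonTest(b,uv,False)>=0:
                M=cv2.moments(b); out.append(((M['m10']/M['m00'],M['m01']/M['m00']),b))
    if len(out)<2: print(k,"n",len(out)); continue
    p,e=tri(T,out[0][0],S,out[1][0])
    b=out[0][1]; w=np.array([plane(T,q[0],.008)[:2] for q in b])
    r=cv2.minAreaRect((w*1000).astype(np.float32))
    print(k,np.round(out[0][0],1),"tri",p.round(4),round(e,4),"rect mm",np.round(r[0],1),np.round(r[1],1),round(r[2],1))
big=cv2.resize(ims[0][120:300,90:490],None,fx=2,fy=2,interpolation=cv2.INTER_CUBIC)
cv2.imwrite("pics/topcrop.png",cv2.convertScaleAbs(big,alpha=1.5))
E
```

```text
shunter_tray [320.1 157.4] tri [ 0.6505 -0.0932  0.0074] 0.0001 rect mm [650.2 -93. ] [38.2 83.2] 0.7
signal_tray [413.9 259.4] tri [ 0.4315 -0.2904  0.0076] 0.0004 rect mm [ 431.7 -290.6] [64.5 88.3] 35.5
coach_tray [327.  249.7] tri [ 0.4484 -0.1076  0.0076] 0.0021 rect mm [ 450.7 -108. ] [ 44.7 139.7] 72.1
tower_tray [224.9 257.2] tri [0.4309 0.1081 0.0086] 0.0003 rect mm [431.4 108. ] [63.1 63.6] 0.7
```

View pics/topcrop.png

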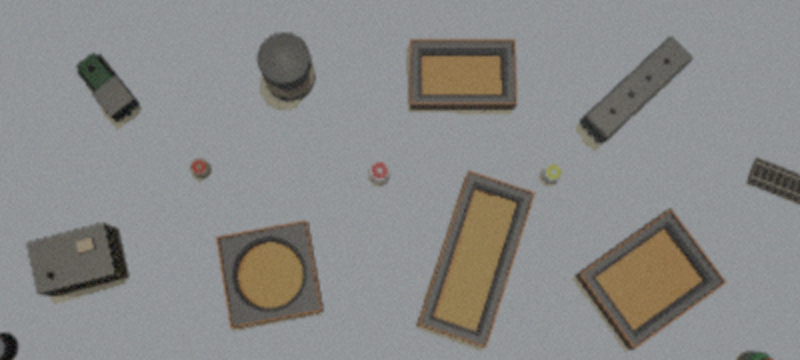

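The contrast crop shows tray floors cleanly and the roofs of all four models: coach roof centre about (408,165) in full pixels, shunter (144,163), tower tank (232,151), box roof (128,249). Tray floors triangulate to 7.4–8.6 mm against a stated 8, so they are consistent. Now the models.

```bash
python3 - <<'E'
from h import *
from scipy.spatial.transform import Rotation as R
T,S=cam("top"),cam("side")
ims=[cv2.imread(f"pics/{n}0.png") for n in("top","side")]
seeds={"coach":((408,164),(291,142),.046),"shunter":((144,163),(201,298),.042),"box":((128,250),(285,320),.060),"tower":((232,152),(231,216),.078)}
for k,(a,b,z) in seeds.items():
    rc=[]
    for im,uv in zip(ims,(a,b)):
        f=cv2.GaussianBlur(im,(3,3),0).astype(float)
        bg=cv2.medianBlur(im,81).astype(float)
        m=(f.max(2)<0.72*bg.max(2))
        bs=[c for c in blobs(m) if cv2.pointPolygonTest(c,uv,True)>-6]
        r=cv2.minAreaRect(bs[0]); rc.append(r)
    p,e=tri(T,rc[0][0],S,rc[1][0])
    bx=np.array([plane(T,q,z)[:2] for q in cv2.boxPoints(rc[0])])
    print(k,"tri mid",p.round(4),round(e,4),"top px",np.round(rc[0][0],1),np.round(rc[0][1],1),"at z",plane(T,rc[0][0],z).round(4),"sides mm",[int(1000*np.linalg.norm(bx[i]-bx[i-1])) for i in(1,2)],"dirs deg",[round(np.degrees(np.arctan2(*(bx[i]-bx[i-1])[::-1]))%180,1) for i in(1,2)])
st=bot.read_state(); K,E=cam("wrist")
Rt=R.from_rotvec(st["tcp_rot"]).as_matrix(); print(Rt.round(3)); print("cam in tool",(Rt.T@(E[:3,3]-st["tool_pos"])).round(4)); print((Rt.T@E[:3,:3]).round(3),K)
E
```

```text
coach tri mid [ 0.6316 -0.2796  0.0179] 0.0033 top px [406.9 164.9] [17.  63.9] at z [ 0.6261 -0.2722  0.046 ] sides mm [138, 35] dirs deg [np.float64(134.2), np.float64(41.8)]
shunter tri mid [0.6303 0.2904 0.0165] 0.0012 top px [143.3 163.7] [37.  15.9] at z [0.6233 0.2829 0.042 ] sides mm [33, 81] dirs deg [np.float64(130.6), np.float64(39.4)]
box tri mid [0.4415 0.3062 0.0269] 0.0008 top px [129.  250.5] [31.  46.3] at z [0.4388 0.2961 0.06  ] sides mm [92, 63] dirs deg [np.float64(104.9), np.float64(17.1)]
tower tri mid [0.6489 0.0959 0.0345] 0.0018 top px [232.3 153.5] [33.9 26.2] at z [0.638  0.0916 0.078 ] sides mm [53, 71] dirs deg [np.float64(97.2), np.float64(7.5)]
[[-0.959  0.284 -0.001]
 [ 0.284  0.959 -0.002]
 [ 0.    -0.002 -1.   ]]
cam in tool [ 0.0739 -0.0002 -0.1433]
[[-0.001 -0.957 -0.291]
 [ 1.    -0.    -0.   ]
 [ 0.    -0.291  0.957]] [[343.66021021   0.         278.81641752]
 [  0.         343.66021021 207.46395618]
 [  0.           0.           1.        ]]
```

```bash
cat >> h.py <<'E'
from scipy.spatial.transform import Rotation as R
def delta(x,y,z,psi):
    """tool-axis shift (before turning) and turn to put TCP at x,y,z with tool x at psi deg (mod 180)"""
    s=bot.read_state(); Rt=R.from_rotvec(s["tcp_rot"]).as_matrix()
    d=Rt.T@(np.array([x,y,z])-s["tool_pos"]); now=np.degrees(np.arctan2(Rt[1,0],Rt[0,0]))
    t=[(now-psi+a+180)%360-180 for a in(0,180)]
    print("t",round(s["time"],2),"q6",round(s["q"][5],2),"psi",round(now,1),"shift",d.round(4),"rows",round(np.linalg.norm(d)/.0625,2),"turn",np.round(np.radians(t),3))
E
python3 -c "
from h import *
delta(.44,.297,.2,104.9)"
```

```text
t 0.1 q6 -0.04 psi 163.5 shift [-0.3376 -0.2646  0.0306] rows 6.88 turn [ 1.023 -2.119]
```

```bash
python3 jog.py '[[-0.048,-0.038,0.004,0],[-0.048,-0.038,0.004,0],[-0.048,-0.038,0.004,0],[-0.048,-0.038,0.004,0],[-0.048,-0.038,0.004,0]]' 1.0
python3 jog.py '[[-0.048,-0.038,0.005,0],[-0.048,-0.038,0.005,0],[0,0,0,0.17],[0,0,0,0.17],[0,0,0,0.17]]'
python3 jog.py '[[0,0,0,0.17],[0,0,0,0.17],[0,0,0,0.17],[0,0,0,0],[0,0,0,0]]'
cat > look.py <<'E'
import sys; from h import *
c=cam("wrist"); im=bot.read_camera("wrist"); n=sys.argv[1]
cv2.imwrite(f"pics/{n}.png",im[:,:,::-1]); np.savez(f"pics/{n}.npz",K=c[0],E=c[1])
E
python3 look.py w_box; python3 -c "
from h import *
delta(.44,.297,.2,104.9)"
```

```text
time: 0.72
tool_pos: [0.3684, 0.395, 0.2108]
tcp_rot: [-0.45, -3.109, 0.001]
wrist_force: [1.1, 0.7, -0.5]
width: 0.999
grip_force: 0.0
time: 1.35
tool_pos: [0.4381, 0.2961, 0.2007]
tcp_rot: [-1.229, -2.89, 0.001]
wrist_force: [0.2, 0.4, 0.8]
width: 1.002
grip_force: 0.0
time: 1.98
tool_pos: [0.4381, 0.2967, 0.201]
tcp_rot: [-1.907, -2.496, 0.001]
wrist_force: [-0.3, 0.1, 0.4]
width: 0.997
grip_force: 0.0
t 2.02 q6 0.28 psi 105.2 shift [-0.0002  0.0019  0.0011] rows 0.03 turn [ 0.005 -3.136]
```

View pics/w_box.png

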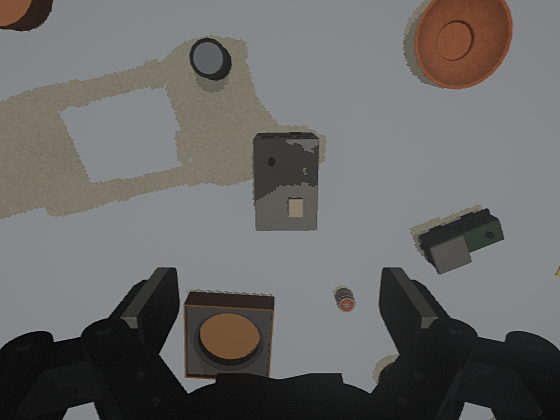

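The wrist view shows the box roof with corners about (255,137), (318,137), (317,230), (255,230) and the hatch at (295,208). The shunter is at (460,240).

```bash
python3 - <<'E'
from h import *
d=np.load("pics/w_box.npz"); W=(d["K"],d["E"]); T=cam("top")
print("hatch",tri(W,(295,208),T,(132.5,242)))
im=cv2.imread("pics/w_box.png"); g=im.max(2).astype(int)
print("row 170",g[170,245:330:1]); print("row 220",g[220,248:325]); print("col 270",g[122:145,270],g[222:240,270]); print("col 310",g[122:145,310],g[222:240,310])
for z in(.06,):
    P=[plane(W,q,z) for q in((254.5,137),(318.5,137),(317,230),(255,230))]; print(np.round(P,4),np.mean(P,0).round(4),[round(1000*np.linalg.norm(P[i]-P[i-1]),1) for i in range(4)])
    e=P[0]-P[3];f=P[1]-P[2]; print(np.degrees([np.arctan2(v[1],v[0]) for v in(e,f)]))
E
```

```text
hatch (array([0.45510562, 0.28882831, 0.06401024]), np.float64(0.00110648055452757))
row 170 [124 124 123 122 118 119 123 109  89  63  56  60  58  60  59  59  58  58
  58  59  59  60  58  60  59  58  58  58  57  57  58  58  57  59  57  59
  57  57  56  58  58  58  58  57  58  57  58  56  58  56  59  58  58  58
  58  57  56  53  90 101  70  53  55  58  58  58  59  58  58  59  58  58
  47 132 147 142 140 140 140 139 140 140 140 140 140]
row 220 [140 140 139 140 139 142 147 103  86  91  92  89  90  92  90  91  89  91
  92  90  90  89  91  91  91  91  90  91  91  90  90  89  91  90  90  91
  91  91  92  91  90  89  90  91  91  91  93  92  91  91  91  91  92  91
  91  91  91  92  93  92  91  90  92  90  91  92  91  93  85 132 144 141
 141 141 141 140 140]
col 270 [122 126 127 124 125 122 123 124 123 126 106  41  50  52  38  43  55  58
  62  60  60  61  59] [ 91  91  91  90  89  88  91  88  77 150 143 141 140 141 140 140 140 141]
col 310 [140 140 139 140 140 140 143 114 119 130  85  46  54  48  46  69  38  98
 103  99  99 100  99] [ 92  91  91  90  91  91  90  92 122 145 141 140 141 139 140 140 140 141]
[[0.4066 0.3372 0.06  ]
 [0.4569 0.3508 0.06  ]
 [0.4794 0.2732 0.06  ]
 [0.4266 0.2589 0.06  ]] [0.4424 0.305  0.06  ] [np.float64(80.8), np.float64(52.1), np.float64(80.8), np.float64(54.7)]
[104.32987372 106.19105996]
```

The box is consistent: the roof measures 80.8 x 53.5 mm and the hatch is at 64 mm, with the centre at (0.4424, 0.305). Grasp it.

```bash
python3 -c "
from h import *
delta(.4424,.305,.024,105.2)"
```

```text
t 2.02 q6 0.28 psi 105.2 shift [0.0069 0.0063 0.1771] rows 2.84 turn [-0.     3.142]
```

```bash
python3 jog.py '[[0.007,0.006,0.05,0],[0,0,0.05,0],[0,0,0.045,0],[0,0,0.032,0],[0,0,0,0]]'
python3 jog.py '[[0,0,0,0],[0,0,0,0],[0,0,0,0],[0,0,0,0],[0,0,0,0]]' 0 30
python3 jog.py '[[0,0,-0.03,0],[0,0,-0.03,0],[0,0,-0.03,0],[0,0,-0.03,0],[0,0,0,0]]'
python3 look.py w_box2; python3 -c "
from h import *
r=cv2.minAreaRect(np.float32([[0,0],[1,0]]))
delta(.4315,-.2905,.145,0)
T=cam('top'); im=cv2.imread('pics/top0.png'); h=cv2.cvtColor(im,cv2.COLOR_BGR2HSV)
m=(h[...,0]>8)&(h[...,0]<25)&(h[...,1]>90)&(h[...,2]>90)
for b in blobs(m):
    w=np.array([plane(T,q[0],.008)[:2] for q in b]); 
    if .38<w[:,0].mean()<.7 and abs(w[:,1].mean())<.35:
        p=cv2.boxPoints(cv2.minAreaRect((w*1000).astype(np.float32))); e=max((p[1]-p[0],p[2]-p[1]),key=np.linalg.norm); print(p.mean(0),np.degrees(np.arctan2(e[1],e[0]))%180)
"
```

```text
time: 2.65
tool_pos: [0.4396, 0.3034, 0.0213]
tcp_rot: [-1.908, -2.493, 0.01]
wrist_force: [0.5, -0.0, -0.2]
width: 0.996
grip_force: 0.0
time: 3.28
tool_pos: [0.444, 0.3062, 0.0265]
tcp_rot: [1.91, 2.493, 0.006]
wrist_force: [0.1, 0.4, 7.1]
width: 0.628
grip_force: 33.7
time: 3.9
tool_pos: [0.4443, 0.3064, 0.1475]
tcp_rot: [1.909, 2.492, 0.01]
wrist_force: [0.6, -0.4, -1.3]
width: 0.623
grip_force: 32.9
t 3.95 q6 0.29 psi 105.1 shift [-5.726e-01 -1.661e-01 -5.000e-04] rows 9.54 turn [ 1.834 -1.308]
[431.43518 107.98391] 90.72995
[ 431.69757 -290.6121 ] 125.45575
[ 450.68558 -107.97131] 162.13675
[650.2132  -92.98569] 90.66014
```

View pics/w_box2.png

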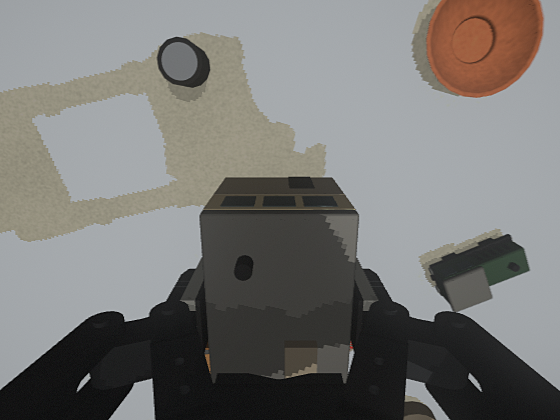

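The box is held (opening 0.623, about 53 mm), and the picture shows it upright between the pads at (280,290). I'll carry it to its tray at (0.4317, -0.2906), long axis at 125.5°.

```bash
python3 jog.py '[[-0.057,-0.0166,0,0],[-0.057,-0.0166,0,0],[-0.057,-0.0166,0,0],[-0.057,-0.0166,0,0],[-0.057,-0.0166,0,0]]'
python3 jog.py '[[-0.057,-0.0166,0,0],[-0.057,-0.0166,0,0],[-0.057,-0.0166,0,0],[-0.057,-0.0166,0,0],[-0.057,-0.0166,0,0]]'
python3 jog.py '[[0,0,0,-0.178],[0,0,0,-0.178],[0,0,0,0],[0,0,0,0]]'
python3 look.py w_box3; python3 -c "
from h import *
delta(.4317,-.2906,.035,125.5)"
```

```text
time: 4.58
tool_pos: [0.4345, 0.0067, 0.1424]
tcp_rot: [-1.909, -2.492, 0.002]
wrist_force: [0.4, 0.7, -0.8]
width: 0.623
grip_force: 32.8
time: 5.2
tool_pos: [0.4286, -0.2896, 0.1422]
tcp_rot: [-1.91, -2.491, -0.0]
wrist_force: [0.6, 0.8, -0.5]
width: 0.632
grip_force: 32.8
time: 5.7
tool_pos: [0.4295, -0.2878, 0.1431]
tcp_rot: [-1.442, -2.789, -0.0]
wrist_force: [0.2, 0.2, -0.4]
width: 0.625
grip_force: 32.8
t 5.75 q6 -1.26 psi 125.4 shift [-3.500e-03  1.000e-04  1.085e-01] rows 1.74 turn [-2.000e-03  3.139e+00]
```

View pics/w_box3.png

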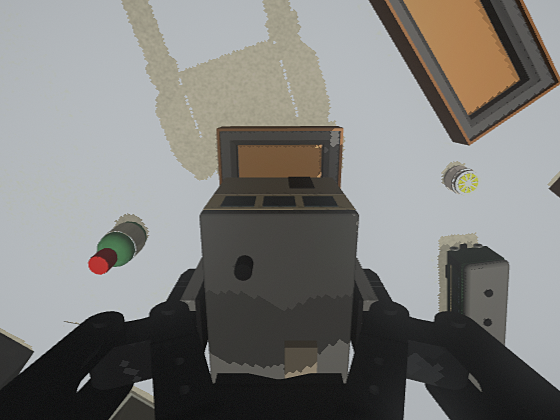

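The box is aligned with its tray: tray rim spans columns 218–343 and the box is centred at column 280, parallel. Lower it in stages.

```bash
python3 jog.py '[[-0.003,0,0.04,0],[0,0,0.035,0],[0,0,0.02,0],[0,0,0.008,0],[0,0,0,0]]'
python3 jog.py '[[0,0,0.003,0],[0,0,0,0]]'
python3 jog.py '[[0,0,0.002,0],[0,0,0,0]]'
```

```text
time: 6.38
tool_pos: [0.4318, -0.2906, 0.0411]
tcp_rot: [-1.439, -2.792, -0.0]
wrist_force: [0.1, -0.5, -0.1]
width: 0.629
grip_force: 32.8
time: 6.62
tool_pos: [0.4324, -0.2913, 0.0391]
tcp_rot: [1.439, 2.791, -0.0]
wrist_force: [-1.0, -0.3, -1.2]
width: 0.63
grip_force: 32.8
time: 6.88
tool_pos: [0.4319, -0.2909, 0.0364]
tcp_rot: [1.439, 2.792, -0.0]
wrist_force: [-0.3, -0.0, -1.0]
width: 0.627
grip_force: 32.8
```

```bash
python3 jog.py '[[0,0,0.0015,0],[0,0,0,0],[0,0,0,0]]'
python3 jog.py '[[0,0,0.0015,0],[0,0,0,0],[0,0,0,0]]'
```

```text
time: 7.25
tool_pos: [0.4319, -0.2909, 0.0348]
tcp_rot: [-1.439, -2.792, 0.0]
wrist_force: [0.1, -0.3, -0.3]
width: 0.626
grip_force: 32.9
time: 7.62
tool_pos: [0.4319, -0.291, 0.0346]
tcp_rot: [-1.439, -2.792, -0.0]
wrist_force: [-3.3, 1.6, 9.0]
width: 0.632
grip_force: 33.9
```

It's in contact with the floor at TCP 34.6 mm, as expected. Release, rise and check.

```bash
python3 jog.py '[[0,0,0,0],[0,0,0,0],[0,0,0,0],[0,0,0,0]]' 0.85
python3 jog.py '[[0,0,-0.03,0],[0,0,-0.05,0],[0,0,-0.05,0],[0,0,-0.04,0],[0,0,0,0]]'
python3 look.py w_box4; python3 -c "
from h import *
delta(.628,-.276,.19,134)"
```

```text
time: 8.12
tool_pos: [0.4318, -0.2908, 0.0331]
tcp_rot: [-1.439, -2.792, -0.0]
wrist_force: [-0.5, 0.2, 0.0]
width: 0.85
grip_force: 0.0
time: 8.75
tool_pos: [0.4343, -0.2927, 0.2078]
tcp_rot: [1.435, 2.785, -0.002]
wrist_force: [-1.0, -1.0, 0.1]
width: 0.851
grip_force: 0.0
t 8.8 q6 -1.26 psi 125.5 shift [-0.1004  0.1679  0.0158] rows 3.14 turn [-0.149  2.993]
```

View pics/w_box4.png

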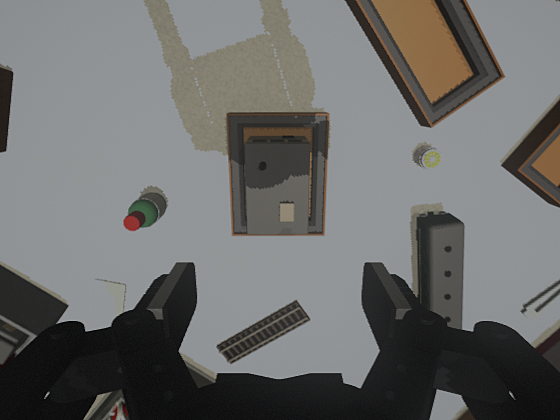

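The box is seated in its cut-out (roof corners 245–310 × 140–232, all inside the foam). Next is the coach, seen at about (440,265).

```bash
python3 jog.py '[[-0.034,0.056,0,0],[-0.033,0.056,0,0],[-0.033,0.056,0,0],[0,0,0,-0.149],[0,0,0,0]]'
python3 jog.py '[[0,0,0,0],[0,0,0,0]]' 
python3 look.py w_co; python3 -c "
from h import *
delta(.628,-.276,.19,134)"
```

```text
time: 9.43
tool_pos: [0.618, -0.2745, 0.1998]
tcp_rot: [-1.226, -2.887, -0.0]
wrist_force: [-0.6, -0.7, -0.7]
width: 0.849
grip_force: 0.0
time: 9.68
tool_pos: [0.6179, -0.2757, 0.2032]
tcp_rot: [-1.23, -2.89, 0.0]
wrist_force: [-0.5, 0.8, -0.2]
width: 0.852
grip_force: 0.0
t 9.72 q6 -1.22 psi 133.9 shift [-0.0071  0.007   0.0135] rows 0.27 turn [-2.00e-03  3.14e+00]
```

View pics/w_co.png

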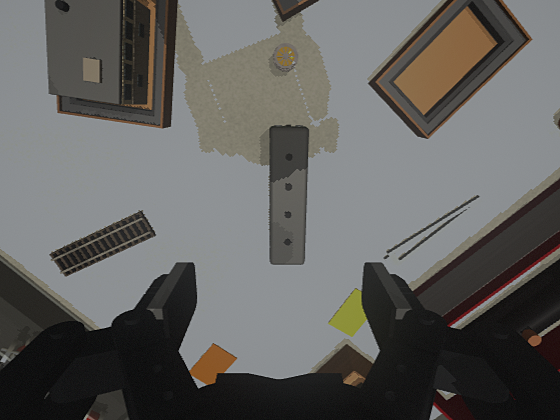

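Coach roof spans (270,127)–(305,264), with vents at (289,157), (288,187), (288,215), (288,242). Triangulate the vents against the top view.

```bash
python3 - <<'E'
from h import *
d=np.load("pics/w_co.npz"); W=(d["K"],d["E"]); T=cam("top")
for a,b in(((289,157),(396.5,176)),((288,187),(405.5,167)),((288,215),(414,159)),((288,242),(423.5,150.5))):
    p,e=tri(W,a,T,b); print(p.round(4),round(e,4))
P=[plane(W,q,.046) for q in((269.5,127.5),(308.5,127.5),(305.5,264.5),(270.5,264.5))]
print(np.round(P,4),np.mean(P,0),[round(1000*np.linalg.norm(P[i]-P[i-1]),1) for i in range(4)])
e=P[0]+P[1]-P[2]-P[3]; psi=np.degrees(np.arctan2(e[1],e[0])); print(psi)
m=np.mean(P,0); delta(m[0],m[1],.018,psi)
E
```

```text
[ 0.604  -0.25    0.0418] 0.0023
[ 0.6228 -0.2696  0.0428] 0.0009
[ 0.6444 -0.2917  0.029 ] 0.0017
[ 0.635  -0.2844  0.1264] 0.0003
[[ 0.5748 -0.2425  0.046 ]
 [ 0.5988 -0.2194  0.046 ]
 [ 0.6882 -0.312   0.046 ]
 [ 0.664  -0.3353  0.046 ]] [ 0.63143467 -0.2772966   0.046     ] [np.float64(128.8), np.float64(33.3), np.float64(128.8), np.float64(33.7)]
133.92307569818493
t 9.72 q6 -1.22 psi 133.9 shift [-0.0104  0.0086  0.1855] rows 2.98 turn [-0.     3.141]
```

At z = 46 mm the roof measures 128.8 x 33.5 mm, which fits. The first two vents triangulate to 42–43 mm; the other two have a poor baseline. Grasp it.

```bash
python3 jog.py '[[-0.010,0.0085,0.055,0],[0,0,0.055,0],[0,0,0.04,0],[0,0,0.035,0],[0,0,0,0]]'
python3 jog.py '[[0,0,0,0],[0,0,0,0],[0,0,0,0],[0,0,0,0],[0,0,0,0]]' 0 30
python3 jog.py '[[0,0,0,0],[0,0,0,0]]'
python3 jog.py '[[0,0,-0.03,0],[0,0,-0.03,0],[0,0,-0.04,0],[0,0,-0.03,0],[0,0,0,0]]'
python3 -c "
from h import *
delta(.4500,-.108,.148,162.1)"
```

```text
time: 10.35
tool_pos: [0.6284, -0.2756, 0.0148]
tcp_rot: [-1.226, -2.885, -0.001]
wrist_force: [-0.0, -0.5, -0.3]
width: 0.851
grip_force: 0.0
time: 10.98
tool_pos: [0.6337, -0.2778, 0.0213]
tcp_rot: [1.226, 2.888, -0.001]
wrist_force: [-0.5, -0.1, 7.0]
width: 0.391
grip_force: 32.4
time: 11.22
tool_pos: [0.6338, -0.2778, 0.0213]
tcp_rot: [1.226, 2.887, -0.001]
wrist_force: [-0.9, 0.0, 6.8]
width: 0.392
grip_force: 32.4
time: 11.85
tool_pos: [0.6342, -0.2779, 0.1526]
tcp_rot: [1.224, 2.885, -0.001]
wrist_force: [-0.2, -0.1, -1.1]
width: 0.392
grip_force: 31.5
t 11.85 q6 -1.22 psi 134.0 shift [ 0.2502 -0.0145  0.0027] rows 4.01 turn [-0.49   2.651]
```

```bash
python3 jog.py '[[0.062,-0.0036,0,0],[0.062,-0.0036,0,0],[0.062,-0.0036,0,0],[0.062,-0.0036,0,0],[0,0,0,-0.163]]'
python3 jog.py '[[0,0,0,-0.163],[0,0,0,-0.163],[0,0,0,0],[0,0,0,0]]'
python3 look.py w_co2; python3 -c "
from h import *
delta(.4500,-.108,.035,162.1)"
```

```text
time: 12.48
tool_pos: [0.4426, -0.1049, 0.1443]
tcp_rot: [-0.976, -2.977, -0.0]
wrist_force: [0.7, -0.1, -1.5]
width: 0.393
grip_force: 31.5
time: 12.98
tool_pos: [0.4485, -0.1082, 0.1473]
tcp_rot: [-0.495, -3.101, -0.0]
wrist_force: [0.6, -0.1, -0.5]
width: 0.393
grip_force: 31.5
t 13.03 q6 -1.55 psi 161.9 shift [-0.0013  0.0007  0.1125] rows 1.8 turn [-0.004  3.138]
```

View pics/w_co2.png

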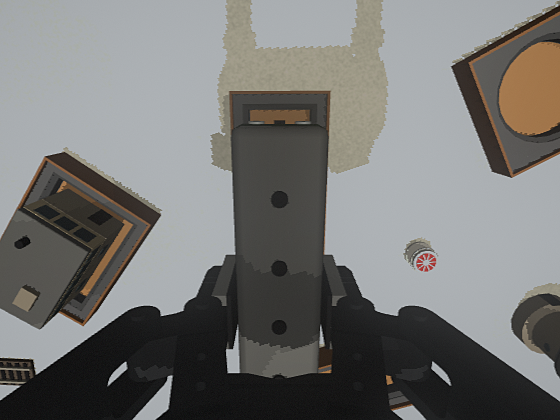

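The coach is centred on its tray (rim 230–331, coach 233–327, both about column 280). Check the lengthwise position from the rim end at (280,92).

```bash
python3 - <<'E'
from h import *
d=np.load("pics/w_co2.npz"); W=(d["K"],d["E"])
a=np.radians(162.1); p=plane(W,(280,91.5),.026); print(p, p-.085*np.array([np.cos(a),np.sin(a),0]))
E
python3 jog.py '[[-0.003,0,0.04,0],[0,0,0.04,0],[0,0,0.02,0],[0,0,0.008,0],[0,0,0,0]]'
```

```text
[ 0.37069082 -0.08201344  0.026     ] [ 0.45157635 -0.10813875  0.026     ]
time: 13.65
tool_pos: [0.4519, -0.1093, 0.0401]
tcp_rot: [-0.492, -3.102, -0.0]
wrist_force: [0.9, 0.5, -1.3]
width: 0.393
grip_force: 31.5
```

```bash
python3 jog.py '[[0,0,0.004,0],[0,0,0.004,0],[0,0,0,0],[0,0,0,0]]'
python3 jog.py '[[0,0,0.0015,0],[0,0,0,0],[0,0,0,0]]'
python3 jog.py '[[0,0,0.0015,0],[0,0,0,0],[0,0,0,0]]'
```

```text
time: 14.15
tool_pos: [0.4521, -0.1094, 0.0325]
tcp_rot: [0.491, 3.103, -0.0]
wrist_force: [-0.9, 0.0, -1.4]
width: 0.394
grip_force: 31.5
time: 14.52
tool_pos: [0.452, -0.1093, 0.0308]
tcp_rot: [-0.491, -3.103, 0.0]
wrist_force: [0.1, -0.4, -0.6]
width: 0.392
grip_force: 31.5
time: 14.9
tool_pos: [0.4522, -0.1094, 0.0294]
tcp_rot: [0.491, 3.103, -0.0]
wrist_force: [-0.2, 0.7, 1.4]
width: 0.39
grip_force: 31.7
```

```bash
python3 jog.py '[[0,0,0.001,0],[0,0,0,0],[0,0,0,0]]'
python3 jog.py '[[0,0,0,0],[0,0,0,0],[0,0,0,0],[0,0,0,0]]' 0.6
python3 jog.py '[[0,0,-0.03,0],[0,0,-0.05,0],[0,0,-0.05,0],[0,0,-0.05,0],[0,0,0,0]]' 
python3 look.py w_co3; python3 -c "
from h import *
delta(.638,.0916,.22,160)
d=np.load('pics/w_co3.npz')"
```

```text
time: 15.28
tool_pos: [0.4521, -0.1094, 0.0293]
tcp_rot: [-0.491, -3.103, 0.0]
wrist_force: [-4.2, 0.8, 9.5]
width: 0.397
grip_force: 32.7
time: 15.78
tool_pos: [0.4519, -0.1093, 0.0281]
tcp_rot: [-0.491, -3.103, -0.0]
wrist_force: [0.8, 0.2, -0.5]
width: 0.604
grip_force: 0.0
time: 16.4
tool_pos: [0.4555, -0.1104, 0.2136]
tcp_rot: [0.489, 3.093, -0.002]
wrist_force: [-0.3, 0.5, -0.2]
width: 0.601
grip_force: 0.0
t 16.45 q6 -1.55 psi 162.0 shift [-0.1132  0.2485 -0.0086] rows 4.37 turn [ 0.035 -3.106]
```

View pics/w_co3.png

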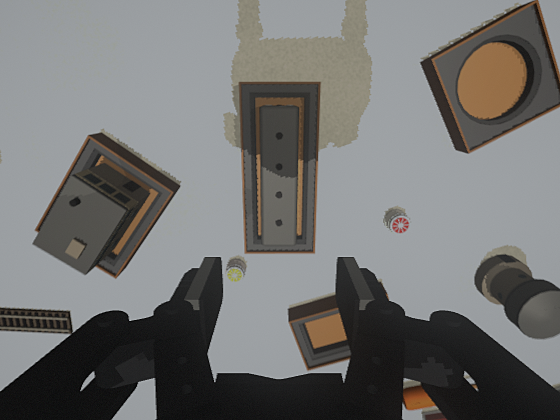

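The coach is seated, 260–298 × 105–245, all inside the cut-out. Next is the tower, at (545,310) in this view.

```bash
python3 jog.py '[[-0.023,0.05,0,0],[-0.023,0.05,0,0],[-0.023,0.05,0,0],[-0.023,0.05,0,0],[-0.021,0.048,0,0]]' 1.0
python3 jog.py '[[0,0,0,0],[0,0,0,0],[0,0,0,0]]' 
python3 look.py w_to; python3 -c "
from h import *
delta(.638,.0916,.22,162)"
```

```text
time: 17.08
tool_pos: [0.6359, 0.093, 0.2054]
tcp_rot: [-0.49, -3.099, 0.002]
wrist_force: [-0.5, -0.6, 0.0]
width: 0.998
grip_force: 0.0
time: 17.45
tool_pos: [0.6348, 0.0906, 0.2073]
tcp_rot: [-0.492, -3.101, 0.001]
wrist_force: [0.2, 0.1, 0.5]
width: 1.0
grip_force: 0.0
t 17.5 q6 -1.15 psi 162.0 shift [-0.0024  0.0019 -0.0122] rows 0.2 turn [-1.000e-03  3.141e+00]
```

View pics/w_to.png

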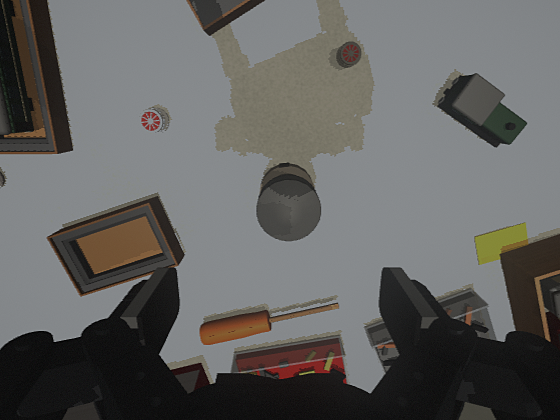

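The tank's disc spans columns 257–321 and rows about 176–241, centre (289,209). The shunter is at (485,108).

```bash
python3 - <<'E'
from h import *
d=np.load("pics/w_to.npz"); W=(d["K"],d["E"]); T=cam("top")
print(tri(W,(289,208.5),T,(232.5,149.3)))
a,b=plane(W,(256.5,208),.076),plane(W,(321.5,208),.076); print("dia",np.linalg.norm(a-b),(a+b)/2)
a,b=plane(W,(289,175.5),.076),plane(W,(289,241.5),.076); print("dia",np.linalg.norm(a-b),(a+b)/2)
p=(a+b)/2; delta(p[0],p[1],.048,162)
E
```

```text
(array([0.65309459, 0.09384367, 0.05590018]), np.float64(0.00022492308453283963))
dia 0.05432760776994122 [0.6467695  0.09531857 0.076     ]
dia 0.05775938938988182 [0.64798703 0.09493659 0.076     ]
t 17.5 q6 -1.15 psi 162.0 shift [-0.0111  0.0082  0.1598] rows 2.57 turn [-1.000e-03  3.141e+00]
```

The 54.3 mm diameter agrees with the stated 54 at 76 mm, and the base estimate from the first views (0.649, 0.096) agrees too. Grasp the tank.

```bash
python3 jog.py '[[-0.011,0.008,0.045,0],[0,0,0.045,0],[0,0,0.04,0],[0,0,0.033,0],[0,0,0,0]]'
python3 jog.py '[[0,0,0,0],[0,0,0,0],[0,0,0,0],[0,0,0,0],[0,0,0,0]]' 0 25
python3 jog.py '[[0,0,-0.03,0],[0,0,-0.03,0],[0,0,-0.03,0],[0,0,-0.03,0],[0,0,0,0]]'
python3 -c "
from h import *
delta(.4312,.108,.164,162)"
```

```text
time: 18.12
tool_pos: [0.6455, 0.0946, 0.0421]
tcp_rot: [-0.492, -3.096, 0.003]
wrist_force: [-0.1, 0.8, 0.5]
width: 1.001
grip_force: 0.0
time: 18.75
tool_pos: [0.651, 0.0958, 0.0482]
tcp_rot: [0.49, 3.099, 0.001]
wrist_force: [-0.8, -2.2, 6.8]
width: 0.62
grip_force: 26.4
time: 19.38
tool_pos: [0.6515, 0.0963, 0.1694]
tcp_rot: [0.49, 3.096, 0.003]
wrist_force: [-0.2, 0.5, -0.6]
width: 0.624
grip_force: 26.9
t 19.38 q6 -1.15 psi 162.0 shift [ 0.2132 -0.0569  0.0037] rows 3.53 turn [ 0.    -3.141]
```

```bash
python3 jog.py '[[0.053,-0.0142,0,0],[0.053,-0.0142,0,0],[0.053,-0.0142,0,0],[0.051,-0.0142,0,0],[0,0,0,0]]'
python3 jog.py '[[0,0,0.03,0],[0,0,0.02,0],[0,0,0,0],[0,0,0,0]]'
python3 look.py w_to2; python3 -c "
from h import *
delta(.4312,.108,.1,162)"
```

```text
time: 20.0
tool_pos: [0.4261, 0.1063, 0.1624]
tcp_rot: [-0.488, -3.098, 0.003]
wrist_force: [0.1, 0.2, -0.5]
width: 0.619
grip_force: 26.9
time: 20.5
tool_pos: [0.4324, 0.1067, 0.1155]
tcp_rot: [0.491, 3.103, 0.0]
wrist_force: [0.2, -1.1, -1.4]
width: 0.621
grip_force: 26.8
t 20.55 q6 -1.07 psi 162.0 shift [0.0018 0.0006 0.0159] rows 0.26 turn [ 0.    -3.141]
```

View pics/w_to2.png

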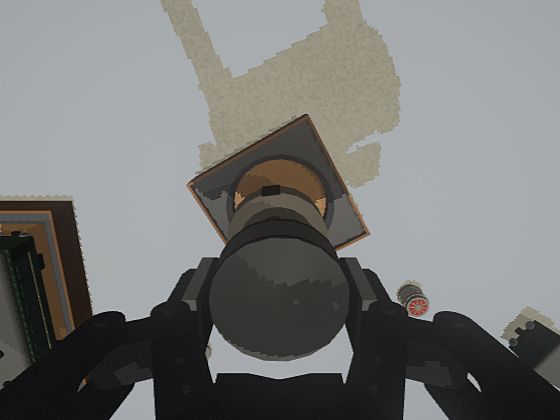

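The tower hangs over its tray: tank edge 208–350, bottom row 361; foot's far edge about row 194; cut-out's far edge about row 158. Compute the lengthwise offset.

```bash
python3 - <<'E'
from h import *
d=np.load("pics/w_to2.npz"); W=(d["K"],d["E"]); s=bot.read_state()
a=np.radians(162); X=np.array([np.cos(a),np.sin(a),0]); Y=np.array([np.sin(a),-np.cos(a),0])
f=lambda uv,z:(plane(W,uv,z)-s["tool_pos"])
b=.1155-.0482
print("tank near edge -> cx",f((279,361),b+.076)@X+.027,"y",(f((208,300),b+.076)+f((350,300),b+.076))@Y/2)
print("foot far ->cx",f((279,194),b+.016)@X-.028)
c=np.array([.4312,.108,0])-s["tool_pos"]; print("tray centre rel",c@X,c@Y,"by cutout far chamfer edge",f((280,154),.022)@X-.039,"floor far",f((280,160),.008)@X-.035)
E
```

```text
tank near edge -> cx 0.000734634903753948 y -0.0002943853039311434
foot far ->cx 0.00019446084273629788
tray centre rel 0.0018317942145052396 0.0006490486876574003 by cutout far chamfer edge 0.0015490842417507714 floor far -0.0008259870733545172
```

```bash
python3 jog.py '[[0.001,0.0005,0.025,0],[0,0,0.02,0],[0,0,0.009,0],[0,0,0,0],[0,0,0,0]]'
python3 jog.py '[[0,0,0.003,0],[0,0,0,0],[0,0,0,0]]'
python3 jog.py '[[0,0,0.0015,0],[0,0,0,0],[0,0,0,0]]'
```

```text
time: 21.18
tool_pos: [0.4319, 0.1077, 0.0623]
tcp_rot: [0.491, 3.101, 0.001]
wrist_force: [0.7, 0.9, -0.5]
width: 0.624
grip_force: 26.8
time: 21.55
tool_pos: [0.431, 0.1075, 0.0584]
tcp_rot: [0.491, 3.103, 0.0]
wrist_force: [1.0, 0.4, -0.4]
width: 0.618
grip_force: 26.8
time: 21.92
tool_pos: [0.4309, 0.1075, 0.0567]
tcp_rot: [-0.491, -3.103, 0.0]
wrist_force: [0.3, -0.8, -1.3]
width: 0.62
grip_force: 26.8
```

```bash
python3 jog.py '[[0,0,0.001,0],[0,0,0,0],[0,0,0,0]]'
python3 jog.py '[[0,0,0.001,0],[0,0,0,0],[0,0,0,0]]'
```

```text
time: 22.3
tool_pos: [0.4312, 0.1075, 0.0562]
tcp_rot: [0.491, 3.102, 0.0]
wrist_force: [-1.6, -1.6, 4.7]
width: 0.619
grip_force: 27.2
time: 22.68
tool_pos: [0.4315, 0.1074, 0.0561]
tcp_rot: [0.491, 3.102, -0.0]
wrist_force: [-3.8, -1.8, 12.2]
width: 0.62
grip_force: 27.7
```

It's down at 56.1 mm, as expected. Release, rise and head over the shunter, turning on the way.

```bash
python3 jog.py '[[0,0,0,0],[0,0,0,0],[0,0,0,0],[0,0,0,0]]' 1.0
python3 jog.py '[[0,0,-0.03,0],[0,0,-0.04,0],[0,0,-0.04,0],[0,0,-0.04,0],[0,0,0,0]]' 
python3 look.py w_to3
python3 -c "
from h import *
delta(.625,.286,.2,40)"
```

```text
time: 23.18
tool_pos: [0.4307, 0.1075, 0.0545]
tcp_rot: [-0.491, -3.102, 0.0]
wrist_force: [0.7, -0.6, -0.3]
width: 1.0
grip_force: 0.0
time: 23.8
tool_pos: [0.4337, 0.108, 0.2088]
tcp_rot: [0.49, 3.096, 0.004]
wrist_force: [-1.3, -0.4, 0.2]
width: 1.003
grip_force: 0.0
t 23.85 q6 -1.07 psi 162.0 shift [-0.1284  0.2291  0.0073] rows 4.2 turn [ 2.13  -1.012]
```

View pics/w_to3.png

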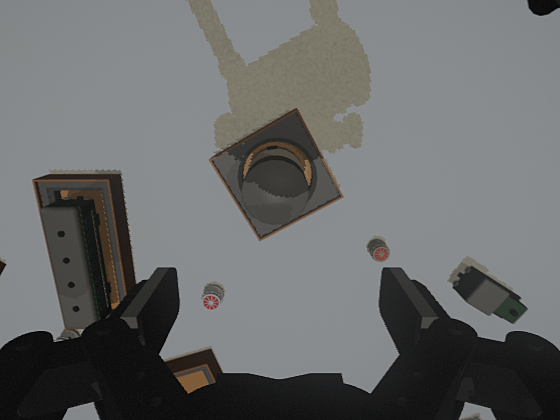

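The tower stands centred in its round cut-out (tank at (278,190)). Now the shunter.

```bash
python3 jog.py '[[-0.026,0.046,0,0],[-0.026,0.046,0,0],[-0.026,0.046,0,0],[-0.026,0.046,0,0],[-0.024,0.045,0,0]]'
python3 jog.py '[[0,0,0,0.178],[0,0,0,0.178],[0,0,0,0.178],[0,0,0,0.178],[0,0,0,0.178]]'
python3 jog.py '[[0,0,0,0.178],[0,0,0,0.178],[0,0,0,0.178],[0,0,0,0.178],[0,0,0,0.178]]'
python3 jog.py '[[0,0,0,0.178],[0,0,0,0.178],[0,0,0,0],[0,0,0,0]]'
python3 look.py w_sh; python3 -c "
from h import *
delta(.625,.286,.2,40)"
```

```text
time: 24.48
tool_pos: [0.6233, 0.2865, 0.2017]
tcp_rot: [-0.49, -3.1, 0.004]
wrist_force: [0.5, -0.8, 0.4]
width: 1.001
grip_force: 0.0
time: 25.1
tool_pos: [0.622, 0.2853, 0.2017]
tcp_rot: [-1.785, -2.582, 0.006]
wrist_force: [0.6, -0.6, 0.4]
width: 1.004
grip_force: 0.0
time: 25.72
tool_pos: [0.6221, 0.2852, 0.2017]
tcp_rot: [-2.724, -1.563, 0.007]
wrist_force: [-0.6, -1.0, -0.5]
width: 1.001
grip_force: 0.0
time: 26.22
tool_pos: [0.6227, 0.2855, 0.2033]
tcp_rot: [2.954, 1.069, -0.003]
wrist_force: [-0.1, 0.4, -0.0]
width: 1.001
grip_force: 0.0
t 26.27 q6 1.27 psi 39.8 shift [0.0019 0.0011 0.0036] rows 0.07 turn [-0.004  3.138]
```

View pics/w_sh.png

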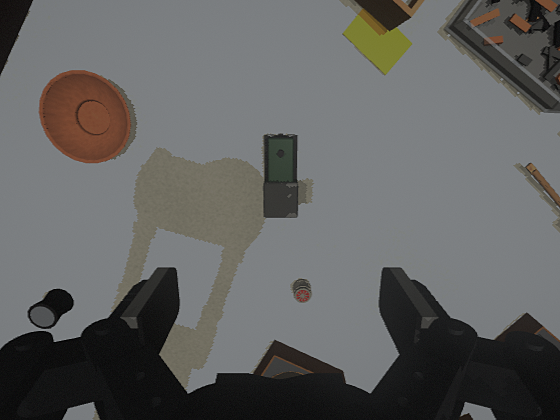

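The shunter's cab roof is about 264–299 × 181–217, with the bonnet running up to row 136 and the exhaust at (280,154). It is aligned with the tool.

```bash
python3 - <<'E'
from h import *
d=np.load("pics/w_sh.npz"); W=(d["K"],d["E"]); im=cv2.imread("pics/w_sh.png")
m=cv2.morphologyEx((im.max(2)<85).astype(np.uint8),cv2.MORPH_OPEN,np.ones((3,3)))
for v in(145,165,185,190,195,200,205,210,214):
    u=np.nonzero(m[v,255:310])[0]+255; print(v,u.min(),u.max(),end="; ")
print()
P=[plane(W,q,.042) for q in((263.5,181),(299,181),(299,217.5),(263.5,217.5))]
print(np.round(P,4),np.mean(P,0),[round(1000*np.linalg.norm(P[i]-P[i-1]),1) for i in range(4)])
T=cam("top"); print(tri(W,(281,199),T,(90+117/2,120+98/2)),"exh",plane(W,(280,154),.037),tri(W,(280,154),T,(90+93/2,120+68/2)))
c=np.mean(P,0); e=c-plane(W,(280,154),.037); print(np.degrees(np.arctan2(-e[1],-e[0])))
delta(c[0],c[1],.02,39.8)
E
```

```text
145 264 296; 165 264 296; 185 263 286; 190 263 297; 195 263 297; 200 263 297; 205 263 297; 210 263 297; 214 264 293; 
[[0.6186 0.3    0.042 ]
 [0.6392 0.2753 0.042 ]
 [0.6128 0.2525 0.042 ]
 [0.5915 0.278  0.042 ]] [0.61551193 0.27641493 0.042     ] [np.float64(34.9), np.float64(32.2), np.float64(34.9), np.float64(33.2)]
(array([0.61398498, 0.27454446, 0.0314971 ]), np.float64(0.0012819065863692843)) exh [0.64637605 0.30364634 0.037     ] (array([0.64644148, 0.30242912, 0.03125753]), np.float64(0.001945622212905115))
41.42196405519102
t 26.27 q6 1.27 psi 39.8 shift [-0.0113  0.0024  0.1837] rows 2.94 turn [-0.     3.141]
```

The cab roof is 33 mm wide, against 32 for the cab, and its centre is at (0.6155, 0.2764). The views triangulate it to about 31 mm with a short baseline, which is roughly in line with the stated 42. Grasp the cab.

```bash
python3 jog.py '[[-0.0095,0.0025,0.055,0],[0,0,0.055,0],[0,0,0.04,0],[0,0,0.035,0],[0,0,0,0]]'
python3 jog.py '[[0,0,0,0],[0,0,0,0],[0,0,0,0],[0,0,0,0],[0,0,0,0]]' 0 40
python3 jog.py '[[0,0,0,0],[0,0,0,0]]'
python3 jog.py '[[0,0,-0.03,0],[0,0,-0.03,0],[0,0,-0.04,0],[0,0,-0.03,0],[0,0,0,0]]'
python3 -c "
from h import *
delta(.6503,-.1135,.152,90.7)"
```

```text
time: 26.9
tool_pos: [0.6142, 0.2764, 0.0156]
tcp_rot: [2.955, 1.067, -0.013]
wrist_force: [-1.7, -0.5, -0.3]
width: 0.998
grip_force: 0.0
time: 27.52
tool_pos: [0.619, 0.2786, 0.0221]
tcp_rot: [-2.955, -1.065, -0.005]
wrist_force: [-0.7, -0.1, 7.2]
width: 0.364
grip_force: 41.5
time: 27.78
tool_pos: [0.6191, 0.2785, 0.0221]
tcp_rot: [-2.955, -1.065, -0.005]
wrist_force: [0.1, 1.4, 6.4]
width: 0.365
grip_force: 41.5
time: 28.4
tool_pos: [0.6197, 0.2786, 0.1533]
tcp_rot: [-2.955, -1.065, -0.01]
wrist_force: [0.2, 0.6, -2.1]
width: 0.364
grip_force: 40.6
t 28.4 q6 1.26 psi 39.6 shift [-0.2266  0.3215  0.0005] rows 6.29 turn [-0.891  2.25 ]
```

```bash
python3 jog.py '[[-0.032,0.0455,0,0],[-0.032,0.0455,0,0],[-0.032,0.0455,0,0],[-0.032,0.0455,0,0],[-0.032,0.0455,0,0]]'
python3 jog.py '[[-0.032,0.0455,0,0],[-0.032,0.0455,0,0],[0,0,0,-0.178],[0,0,0,-0.178],[0,0,0,-0.178]]'
python3 jog.py '[[0,0,0.03,-0.178],[0,0,0.01,-0.178],[0,0,0,0],[0,0,0,0]]'
python3 look.py w_sh2; python3 -c "
from h import *
delta(.6503,-.1096,.04,90.7)"
```

```text
time: 29.02
tool_pos: [0.6379, -0.0012, 0.147]
tcp_rot: [-2.954, -1.065, 0.005]
wrist_force: [1.1, -0.2, -1.7]
width: 0.363
grip_force: 40.6
time: 29.65
tool_pos: [0.6466, -0.1106, 0.1467]
tcp_rot: [-2.563, -1.812, 0.005]
wrist_force: [0.2, 0.4, -2.3]
width: 0.365
grip_force: 40.6
time: 30.15
tool_pos: [0.6479, -0.1103, 0.109]
tcp_rot: [-2.212, -2.23, 0.001]
wrist_force: [-0.2, -0.6, -1.0]
width: 0.363
grip_force: 40.7
t 30.2 q6 -0.22 psi 90.5 shift [0.0008 0.0019 0.0698] rows 1.12 turn [-0.004  3.138]
```

View pics/w_sh2.png

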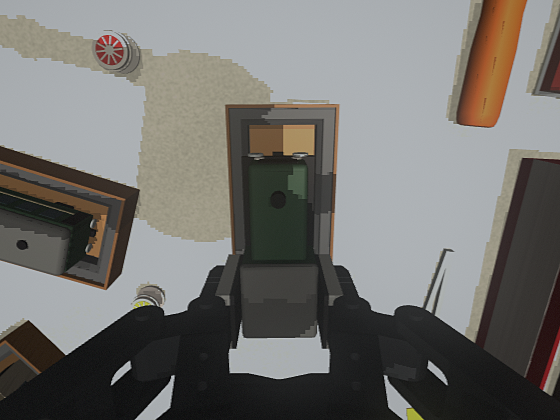

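The shunter is over its tray: rim columns 226–339, shunter centre about column 279, bonnet's front top edge about row 162, rim's far edge row 104. Check lengthwise.

```bash
python3 - <<'E'
from h import *
d=np.load("pics/w_sh2.npz"); W=(d["K"],d["E"]); s=bot.read_state(); b=.109-.0221
f=lambda uv,z:(plane(W,uv,z)-s["tool_pos"])
print("front",f((277,162),b+.032)-[0,.036,0],"cab rear",f((280,337),b+.042)+[0,.036,0]); 
print("tray",(f((226.5,104),.026)+f((339,104),.026))/2-[0,.057,0],"floor far",f((282,125),.008)-[0,.044,0])
c=np.array([.6503,-.093,0])-s["tool_pos"]; print(c)
E
```

```text
front [-0.00124686  0.01608905  0.00914784] cab rear [0.00054401 0.01509134 0.01914784]
tray [ 0.00156129  0.01645634 -0.08375216] floor far [ 0.00136449  0.0154565  -0.10175216]
[ 0.00187517  0.01742028 -0.10975216]
```

```bash
python3 jog.py '[[0.0008,0.0018,0.03,0],[0,0,0.025,0],[0,0,0.015,0],[0,0,0,0],[0,0,0,0]]'
python3 jog.py '[[0,0,0.004,0],[0,0,0,0],[0,0,0,0]]'
python3 jog.py '[[0,0,0.0015,0],[0,0,0,0],[0,0,0,0]]'
```

```text
time: 30.82
tool_pos: [0.6512, -0.1098, 0.0411]
tcp_rot: [2.208, 2.232, 0.002]
wrist_force: [0.7, 0.5, -2.1]
width: 0.365
grip_force: 40.7
time: 31.2
tool_pos: [0.6502, -0.1096, 0.0361]
tcp_rot: [2.209, 2.233, 0.0]
wrist_force: [0.5, 0.5, -0.7]
width: 0.363
grip_force: 40.7
time: 31.58
tool_pos: [0.65, -0.1095, 0.0342]
tcp_rot: [-2.209, -2.233, 0.0]
wrist_force: [-0.1, -0.2, -2.1]
width: 0.363
grip_force: 40.7
```

```bash
python3 jog.py '[[0,0,0.002,0],[0,0,0,0],[0,0,0,0]]'
python3 jog.py '[[0,0,0.0015,0],[0,0,0,0],[0,0,0,0]]'
python3 jog.py '[[0,0,0.001,0],[0,0,0,0],[0,0,0,0]]'
```

```text
time: 31.95
tool_pos: [0.6501, -0.1096, 0.0322]
tcp_rot: [-2.209, -2.234, 0.0]
wrist_force: [-0.2, 0.5, -1.4]
width: 0.363
grip_force: 40.7
time: 32.33
tool_pos: [0.6501, -0.1096, 0.0308]
tcp_rot: [-2.209, -2.234, 0.0]
wrist_force: [0.9, 0.8, -1.3]
width: 0.364
grip_force: 40.7
time: 32.7
tool_pos: [0.6503, -0.1097, 0.0301]
tcp_rot: [2.209, 2.233, 0.0]
wrist_force: [-0.7, -1.0, 0.9]
width: 0.364
grip_force: 41.1
```

```bash
python3 jog.py '[[0,0,0.001,0],[0,0,0,0],[0,0,0,0]]'
python3 jog.py '[[0,0,0,0],[0,0,0,0],[0,0,0,0],[0,0,0,0]]' 0.6
python3 jog.py '[[0,0,-0.03,0],[0,0,-0.05,0],[0,0,-0.05,0],[0,0,-0.05,0],[0,0,0,0]]' 
python3 look.py w_end; python3 -c "
from h import *
delta(.55,.35,.25,90)"
```

```text
time: 33.08
tool_pos: [0.6503, -0.1097, 0.0301]
tcp_rot: [2.209, 2.233, 0.0]
wrist_force: [-2.7, 0.5, 7.0]
width: 0.367
grip_force: 41.8
time: 33.58
tool_pos: [0.65, -0.1095, 0.0285]
tcp_rot: [-2.209, -2.233, 0.0]
wrist_force: [0.0, 0.0, 0.1]
width: 0.602
grip_force: 0.0
time: 34.2
tool_pos: [0.6538, -0.1103, 0.2155]
tcp_rot: [2.202, 2.227, 0.01]
wrist_force: [0.2, 0.4, 0.3]
width: 0.603
grip_force: 0.0
t 34.25 q6 -0.22 psi 90.6 shift [ 0.461  -0.0967 -0.039 ] rows 7.56 turn [ 0.011 -3.131]
```

View pics/w_end.png

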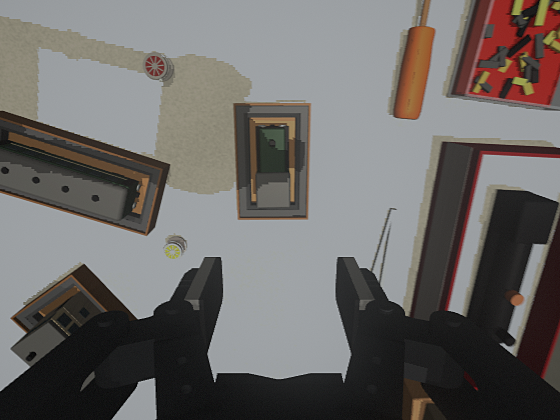

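The shunter is centred in its cut-out (about (272,165)), and nothing touches the robot. All four are placed, so I'll hand in.

```bash
python3 -c "
from workcell import bot
print(bot.finish_job())"
```

```text
the job is handed in; nothing more can be done
None
```

All four models (coach, shunter, signal box, water tower) are upright on the floors of their matching cut-outs and released, and the job was handed in at about 34 s; the verdict was not shown.

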